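# Open the push-and-turn bottle in the bench holder

## Task

Stand the square glaze-stain bottle, its cap still locked on, right down in the square well of the wooden bench holder, so that it cannot turn. Then open its safety cap there: press the cap down, turn it anticlockwise past its lock, lift it off, and finish still holding the cap upright in the gripper, straight above the open bottle and about 5 cm clear of its mouth, with the bottle left standing fully home in the well. Leave the other things on the worktop where they are.

Things in the scene. Friction and masses are not known exactly. Their poses are not given: they have to be found in the camera images.
- bottle_mid (a point): centre of the square body of a white plastic bottle (0.2 to 0.4 kg), loose and upright, at the start on the worktop. Body 58 x 58 mm, faces square to this frame's x and y, 74 mm tall; foot narrowed to 52 mm over the last 4 mm. The point is on the axis, 38 mm above the underside; z is up the axis. All four ways round fit the holder's well. The locked cap can carry the bottle: it may be lifted by it
- bottle_mouth (a point): centre of the bottle's mouth, the top of its 36 mm neck, 108 mm above the underside and 70 mm above bottle_mid; hidden by the cap at the start. The shoulders slope from 72 mm up to the neck at 80 mm above the underside
- cap_mid (a point): centre of the bottle's black ribbed cap: a loose part, 52 mm outside diameter, 30 mm tall, straight skirt, flat top; the point is on its axis, 15 mm from top and skirt edge, z up. Locked (start) it is 68 mm above bottle_mid, 106 mm above the bottle's underside, and the skirt edge 11 mm above the shoulder's top; cap x is then parallel to the bottle's x, with some 4 degrees of play
- cap_top (a point): centre of the cap's top. The lock: a sprung disc inside pushes the cap up with 5 N; inner lugs sit in notches under hooks on the neck. Press 3.5 mm down (9.5 N; it bottoms at 5.5 mm, 12 N) and it turns anticlockwise seen from above; keep it down till 45 degrees; from 45 to 75 degrees, best 60, it lifts straight off; a stop ends the turn near 78. Unpressed, or clockwise, it does not turn
- well_floor (a point): centre of the floor of the square well in the bench holder, 8 mm above the worktop. The well is 62 x 62 mm and 24 mm deep, sides square to this frame's x and y, its mouth widened by a 4 mm chamfer. With the bottle fully home bottle_mid is 38 mm above this point and the bottle has about 4 degrees of play in turn
- holder: the bench holder, fixed to the worktop: light wooden block 90 x 90 mm, 32 mm tall over all, on a metal base plate 124 mm long in x and 90 mm in y; origin at the centre of its underside, z up
- cap: the same cap; origin at the centre of its skirt edge, 15 mm below cap_mid, same axes
- bottle: the same bottle; origin at the centre of its underside, 38 mm below bottle_mid, same axes
- rib_wood_c (a point): half-moon wooden rib lying flat, 66 x 110 x 9 mm; point at its centre
- jar_c (a point): small round smooth jar with a smooth lid, 56 mm diameter, 80 mm tall, a bystander; point half-way up
- loop_tool: thin loop tool with a wooden handle, lying flat, 206 mm long; origin on its underside
- cup_crusty: stained cup with a brush standing in it, 77 mm wide, brush to 166 mm; origin at the centre of its underside
- rolling_pin: wooden rolling pin at the left edge, 420 x 58 x 58 mm; origin at the centre of its underside
Mind the look-alikes: they are no part of the job. What is shaped like the bottle but purple is not meant.

How it is judged (in metres and radians):
On the way, in this order (a step that is already met when the one before it is completed fails the run):
1. the bottle stands fully home in the holder's well with its cap on (z of bottle_mid in the frame of well_floor between 0.034 and 0.0415 m and horizontal distance between bottle_mid and well_floor below 0.006 m and angle between bottle_mid's own z axis and vertical below 0.08 rad and z of cap_mid in the frame of bottle_mid below 0.072 m and horizontal distance between cap_mid and bottle_mid below 0.008 m), for 0.2 s.
2. in the well, the cap is pressed down and turned past its lock (z of bottle_mid in the frame of well_floor between 0.034 and 0.0415 m and horizontal distance between bottle_mid and well_floor below 0.006 m and angle between bottle_mid's own z axis and vertical below 0.08 rad and z of cap_mid in the frame of bottle_mid below 0.0655 m and horizontal distance between cap_mid and bottle_mid below 0.008 m and angle between the x axis of cap_mid and the x axis of bottle_mid, either way round above 0.25 rad), for 0.05 s.
3. the cap is lifted clear of the mouth (z of bottle_mid in the frame of well_floor between 0.034 and 0.0415 m and horizontal distance between bottle_mid and well_floor below 0.006 m and angle between bottle_mid's own z axis and vertical below 0.08 rad and z of cap_mid in the frame of bottle_mid above 0.1 m), for 0.2 s.
At the end, for the whole second after the job is handed in: the bottle stands fully home in the well (within 3.5 mm of the floor, upright) and the gripper still holds the cap, upright within 17 degrees, over the mouth within 30 mm sideways, its skirt edge 25 to 90 mm above the mouth, not touching the bottle (z of bottle_mid in the frame of well_floor between 0.034 and 0.0415 m and horizontal distance between bottle_mid and well_floor below 0.006 m and angle between bottle_mid's own z axis and vertical below 0.08 rad and z of cap_mid in the frame of bottle_mid between 0.11 and 0.175 m and horizontal distance between cap_mid and bottle_mid below 0.03 m and angle between cap_mid's own z axis and vertical below 0.3 rad and contact force between the fingers and cap above 1 N and contact force between cap and bottle below 0.1 N); the arm keeps its last pose, push and grip.
It fails at once if a bystander is knocked or moved more than 30 mm (distance of any of rib_wood_c, jar_c, loop_tool, cup_crusty, rolling_pin from where it was at the start of the episode above 0.03 m).
It also fails if it takes over 45 s, if anything falls off the work surface, if the arm or the gripper's body presses on something with over 40 N, if the wrist force passes 120 N, or if a joint passes its speed limit or range.

## Robot

A 6-joint arm with a two-finger parallel gripper is mounted at the origin on a cart in front of the work surface, level with it; the furniture and walls round the work are solid. World frame = base frame: x ahead of the robot, y to its left, z up, the work surface at z = 0. Lengths are in m, angles in degrees, forces in N, time in s.
With the tool pointing down it reaches from about 0.4 to 0.825 m from the base axis. Payload 7 kg.
Tool frame: the origin (TCP) lies midway between the tips of the shut fingers; the grasp point (between the pads) lies 19 mm behind it; y points along the fingers, z is the direction in which the jaws open and shut, and the axes are right-handed (so a half turn about y gives the same grasp; the last joint's range is limited). The gripper opens to 88 mm and grips with 3 to 60 N. Pads are 19 mm wide; open, the fingers measure 130 mm over their backs; the gripper's body (78 mm by 193 mm) begins 47 mm behind the grasp point.
Start: joints at [-60.384, 20.546, 0.682, 0, -70.136, -16.507], TCP at [0.153, -0.657, 0.227] pointing down, gripper open.
Joint ranges: [-176.03, 176.03], [-82.01, 121.73], [-58.28, 71.71], [-173.87, 95.51], [-174.79, -0.11], [-173.66, 173.66]. Speed limits (degrees/s): [136.94, 136.94, 172.46, 180, 180, 180].

## Interface

Orientations are given as [roll, pitch, yaw] about the fixed x, y, z axes, in that order (R = Rz(yaw) Ry(pitch) Rx(roll)).
In Python, from plant import ctrl gives the robot as it stands.
- The arm moves only by the tool step_arm, never from a script. Its argument "rows" is a list that holds one entry, the list of rows, each a list of 7 numbers: the gripper command: -1 is shut, 1 is fully open, values between are in proportion, then the shift along the world's x, y, z in cm, then the turn, a rotation vector about the world's x, y, z in degrees. In form: [[[fingers, tx, ty, tz, rx, ry, rz], ...]]. A call has 1 to 12 rows; each row shifts and turns the commanded pose from where the row before left it; what a row does not reach is not made up. A row lasts 1/8 s, in which the tool goes at most 62.5 mm and 10.7 degrees, less where a joint would pass 70% of its speed; a pose out of reach is approached as far as the arm can. A call is refused whole if a number of a shift passes 6.25 or a number of a turn 10.7, either way. A call with a gripper value outside its range is refused whole. The fingers move at their own pace and stop on an object; the grip force is fixed at half the most. Time passes only in rows, so rows that do not move let the fingers close. It gives the time, the measured TCP pose, the force and the opening at its end, in the units of the state.
- ctrl.get_obs(): the state, without advancing time (a new reading comes with each control period).
- ctrl.snapshot(name): name is "scene" or "top" or "wrist"; returns the picture (480x640x3 uint8, blue, green, red); there is no depth.
- ctrl.camera_params(name): a dict with "vertical_fov" (degrees; the focal length in pixels is half the picture's height over the tangent of half this angle, whatever the lens; pixels are square), "cx", "cy" (the principal point, pixels), "k1" (the pictures are not rectified: a ray, as slopes to the right and down, at radius r is drawn at 1 + k1 r^2 times it, then the intrinsics apply), "rvec" (rotation vector, rad) and "tvec" (3), from world to camera coordinates, as OpenCV has them. Camera axes: x right, y down, z forward; pixel columns grow to the right and rows downward; lengths in m; the calibration is good to about 2 mm. A picture is of the moment at which its call begins: read the wrist's pose just before it. camera_params takes no time and is no camera call; for the wrist camera it gives the pose at the moment of the call.
- ctrl.close_job(): hands the job in, once; it reports no verdict.
The state is a dict: "clock": time; "joint_pos": joint angles; "qvel": joint speeds; "tau": joint torques, N m; "tool_pos": TCP position; "orientation": TCP orientation; "force": force on the tool from outside, world axes, zero at the start; "moment": the same for the moment, N m; "opening": finger opening in m.
Only numpy, scipy, OpenCV 4.12 (cv2) and the standard library are available. Lean on these libraries where they do the work, as an engineer would, in place of code of your own. Each camera call takes 0.05 s, during which the arm holds its last target. There are 200 camera calls.

## Working session

There is one attempt and no reset: what is moved stays moved. The work goes in short steps, Python scripts to look and compute and a tool call to move; the robot and the scene stay as the last step left them, time stands still between calls to the robot, and variables do not carry over. Pictures are saved under pics/ and viewed, about 8 in all and at most 12, crops included, and the job is handed in when it is done.

Besides the shell and the picture viewer there is one more tool, called as name([rows], argument=value, ...), one row to a line, values as JSON. step_arm: Moves the arm, as the interface text tells. Its arguments: {"type":"object","properties":{"rows":{"type":"array"}},"required":["rows"]}

```bash
mkdir -p pics; cat > h.py <<'E'
import numpy as np, cv2
from plant import ctrl
def cam(n):
    p=ctrl.camera_params(n); f=240/np.tan(np.radians(p["vertical_fov"])/2)
    R=cv2.Rodrigues(np.array(p["rvec"],float))[0]; t=np.array(p["tvec"],float).ravel()
    return dict(f=f,c=np.array([p["cx"],p["cy"]]),k=p["k1"],R=R,t=t)
def ray(c,uv):
    d=(np.array(uv,float)-c["c"])/c["f"]; s=d.copy()
    for _ in range(30): s=d/(1+c["k"]*(s@s))
    return -c["R"].T@c["t"], c["R"].T@np.array([s[0],s[1],1])
def onz(c,uv,z):
    o,d=ray(c,uv); return o+d*(z-o[2])/d[2]
def proj(c,P):
    q=c["R"]@np.array(P,float)+c["t"]; s=q[:2]/q[2]; return c["c"]+c["f"]*s*(1+c["k"]*(s@s))
E
python3 - <<'E'
from h import *
print(ctrl.get_obs())
for n in("scene","top"):
    cv2.imwrite(f"pics/{n}0.png",ctrl.snapshot(n)); c=cam(n); print(n,c["f"],c["k"],-c["R"].T@c["t"], onz(c,(320,240),0))
E
```

```text
{'clock': 0.0, 'joint_pos': array([-6.03838832e+01,  2.05908862e+01,  6.33324918e-01, -2.02704693e-02,
       -7.01346557e+01, -1.65077567e+01]), 'qvel': array([ 0.13000219,  0.02001579, -0.03570616,  0.01011735,  0.0051149 ,
       -0.03473544]), 'tau': array([ 8.14086507e-04, -5.82710409e+01,  2.93052667e+01,  6.99704647e+00,
        6.83742706e-03, -1.62142242e-04]), 'tool_pos': array([ 0.15296001, -0.65694013,  0.22562499]), 'orientation': array([-8.99061691e+01,  7.93552299e-03,  1.31014631e+01]), 'force': array([-0.15816757, -0.12200515, -0.26081909]), 'moment': array([-0.03396259,  0.01311074,  0.00648436]), 'opening': 0.08738816959839135}
scene 584.6696285886361 -0.15370830437422756 [-0.33096582 -0.97510378  0.81888337] [0.72665179 0.24738732 0.        ]
top 442.5409179687156 0.0002617716452785815 [0.52718583 0.0780281  1.21840758] [0.61140634 0.11430335 0.        ]
```

View pics/top0.png

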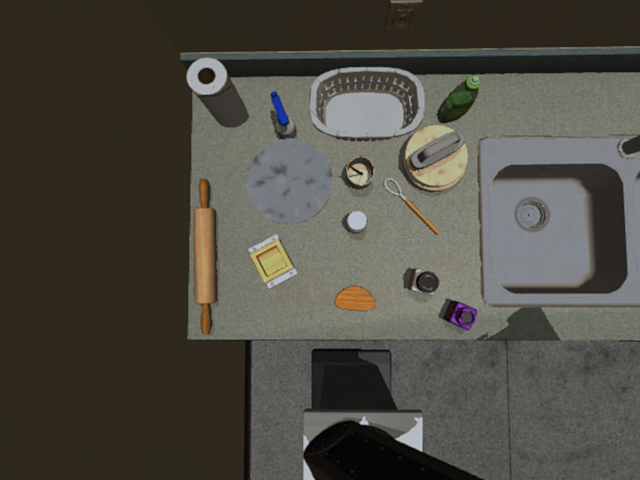

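View pics/scene0.png

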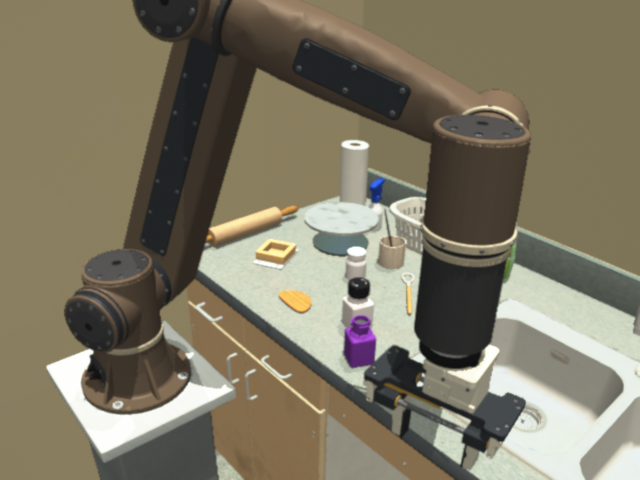

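The top view shows the bottle's black cap near (427,281), the holder near (272,262), the jar at (357,222), the rib at (355,298) and the purple look-alike at (461,315). The scene view agrees with this.

```bash
python3 - <<'E'
from h import *
im=cv2.imread("pics/top0.png"); c=cam("top")
hsv=cv2.cvtColor(im,cv2.COLOR_BGR2HSV)
# holder wood
m=cv2.inRange(hsv,(15,80,60),(35,255,255)); m[:225]=0;m[295:]=0;m[:,:240]=0;m[:,310:]=0
cs,_=cv2.findContours(m,cv2.RETR_EXTERNAL,cv2.CHAIN_APPROX_NONE); k=max(cs,key=cv2.contourArea)
P=np.array([onz(c,q[0],.032)[:2] for q in k],np.float32)*1000
print("holder top",cv2.minAreaRect(P))
# cap
g=im[255:310,400:450]; m=(g.max(2)<45).astype(np.uint8)
cs,_=cv2.findContours(m,cv2.RETR_EXTERNAL,cv2.CHAIN_APPROX_NONE); k=max(cs,key=cv2.contourArea)
print("cap px",cv2.minEnclosingCircle(k))
(u,v),r=cv2.minEnclosingCircle(k); print("cap top",onz(c,(u+400,v+255),.121), "jar",onz(c,(357,222),.08),"rib",onz(c,(355,298),.0),"purple",onz(c,(461,315),.1))
a=cv2.resize(im[232:292,242:302],(400,400),interpolation=cv2.INTER_CUBIC)
b=cv2.resize(im[250:310,395:455],(400,400),interpolation=cv2.INTER_CUBIC)
cv2.imwrite("pics/crop.png",np.hstack([a,b]))
E
```

```text
holder top ((554.2645263671875, 244.94091796875), (89.43904876708984, 91.79956817626953), 27.977802276611328)
cap px ((25.5, 26.5), 9.823541641235352)
cap top [ 0.50022129 -0.14839974  0.121     ] jar [0.65220656 0.01633265 0.08      ] rib [0.45244316 0.01880237 0.        ] purple [ 0.41682496 -0.23897953  0.1       ]
```

View pics/crop.png

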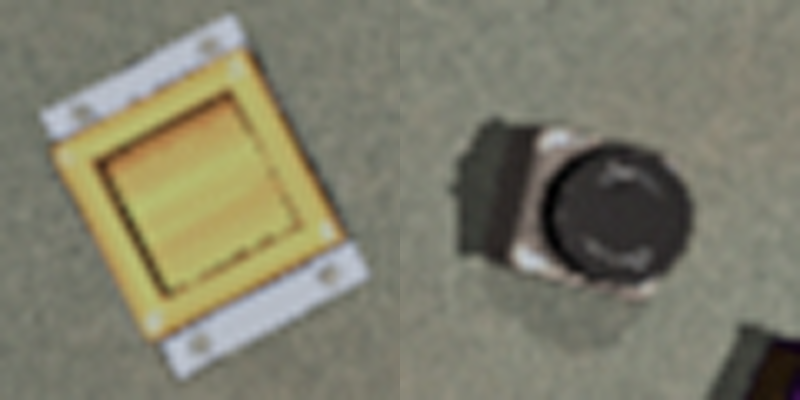

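The crop shows the holder turned about 28° and the cap centred near (427.6,281.4), slightly off my mask's circle. The bottle body edges sit at about -12°. I'll triangulate these points and the cake stand's height, then move.

```bash
python3 - <<'E'
from h import *
T,S=cam("top"),cam("scene")
def tri(a,b):
    o1,d1=ray(T,a);o2,d2=ray(S,b); s=np.linalg.lstsq(np.c_[d1,-d2],o2-o1,rcond=None)[0]
    return (o1+d1*s[0]).round(3),(o2+d2*s[1]).round(3)
print("cap",onz(T,(427.6,281.4),.121),onz(S,(359,287),.121),tri((427.6,281.4),(359,287)))
print("stand",tri((290,180),(342,216)))
print("purple",tri((465,316),(360,322)))
print("cup brush/cup",onz(T,(360,172),.09),onz(S,(391,265),0))
print("stand rim near", onz(T,(280,223),.12))
E
```

```text
cap [ 0.50046455 -0.15353099  0.121     ] [ 0.48582356 -0.17022973  0.121     ] (array([ 0.5  , -0.156,  0.109]), array([ 0.5  , -0.156,  0.109]))
stand (array([0.76 , 0.189, 0.093]), array([0.761, 0.188, 0.093]))
purple (array([ 0.414, -0.249,  0.098]), array([ 0.414, -0.25 ,  0.098]))
cup brush/cup [0.78072678 0.00830844 0.09      ] [ 0.78311896 -0.00147412  0.        ]
stand rim near [0.64600314 0.21081604 0.12      ]
```

step_arm([
  [[1,3.4,5,1,0,0,-8.5],[1,3.4,5,1,0,0,-8.5],[1,3.4,5,1,0,0,-8.5],[1,3.4,5,1,0,0,-8.5],[1,3.4,5,1,0,0,-8.5],[1,3.4,5,1,0,0,-8.5],[1,3.4,5,1,0,0,-8.5],[1,3.4,5,0,0,0,-8.5],[1,3.4,5,0,0,0,-8.5],[1,3.4,5,0,0,0,-6.6]],
])

```text
clock: 1.35
tool_pos: [0.4937, -0.1554, 0.2966]
orientation: [-90.0, 0.0, -70.2]
force: [1.6, -1.6, -0.7]
opening: 0.0877
```

The stand is only about 9 cm high, so it's no hazard. Next I'll take a close look with the wrist camera.

```bash
python3 - <<'E'
from h import *
c=cam("wrist"); o=ctrl.get_obs(); im=ctrl.snapshot("wrist"); cv2.imwrite("pics/w1.png",im)
import pickle; pickle.dump(c,open("w1.pkl","wb"))
print(o["tool_pos"],-c["R"].T@c["t"],c["R"][2],c["k"],"pred cap top",proj(c,(.5005,-.1535,.121)))
E
```

```text
[ 0.49366402 -0.15544386  0.29658609] [ 0.46489474 -0.07542935  0.45465666] [ 0.10510172 -0.29314408 -0.95027374] -0.05781914624750164 pred cap top [333.99391107 219.59426674]
```

View pics/w1.png

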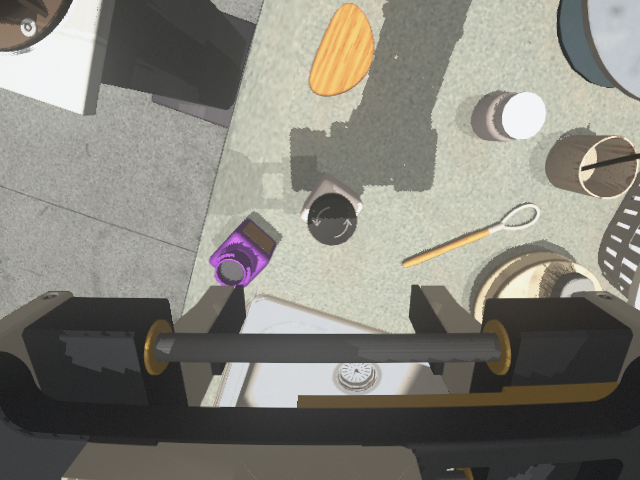

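The wrist view shows the cap centre near (332,218), against a prediction of (334,219.6), so position agrees within 2 mm. I'll zoom in for the body's yaw.

```bash
python3 - <<'E'
from h import *
import pickle
im=cv2.imread("pics/w1.png"); c=pickle.load(open("w1.pkl","rb"))
g=im[165:255,285:380]; m=(g.max(2)<62).astype(np.uint8); m=cv2.morphologyEx(m,cv2.MORPH_OPEN,np.ones((5,5),np.uint8)); m[:22]=0
cs,_=cv2.findContours(m,cv2.RETR_EXTERNAL,cv2.CHAIN_APPROX_NONE); k=max(cs,key=cv2.contourArea)
print(cv2.boundingRect(k),cv2.minEnclosingCircle(k),cv2.fitEllipse(k))
cv2.imwrite("pics/w1c.png",cv2.resize(g,None,fx=6.3,fy=6.3,interpolation=cv2.INTER_CUBIC))
E
```

```text
(43, 29, 7, 5) ((46.0, 31.0), 3.6056511402130127) ((46.0, 31.0), (4.692965030670166, 7.479479789733887), 90.0)
```

View pics/w1c.png

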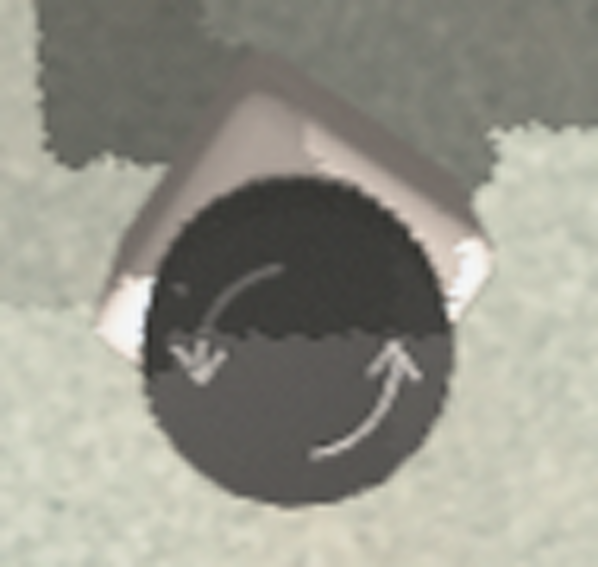

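```bash
python3 - <<'E'
from h import *
import pickle
c=pickle.load(open("w1.pkl","rb")); u=lambda x,y:(285+x/6.3-.5,165+y/6.3-.5)
print("cap",onz(c,u(300,357),.121))
P=lambda x,y:onz(c,u(x,y),.072)[:2]
for a,b in(((250,92),(122,275)),((300,112),(470,232)),((100,325),(485,252))):
    d=P(*b)-P(*a); print(np.degrees(np.arctan2(d[1],d[0])),np.linalg.norm(d),P(*a),P(*b))
T=cam("top"); im=cv2.imread("pics/top0.png"); cr=lambda x,y:(395+(x-400)/6.667-.5,250+y/6.667-.5)
d=onz(T,cr(512,262),.072)-onz(T,cr(540,130),.072); print(np.degrees(np.arctan2(d[1],d[0])),np.linalg.norm(d))
E
```

```text
cap [ 0.49925704 -0.15572168  0.121     ]
-105.45623949951649 0.041279464793348465 [ 0.47887753 -0.12414463] [ 0.46787645 -0.1639312 ]
-15.240809811583416 0.038371699749223255 [ 0.48860893 -0.12447589] [ 0.52563108 -0.13456291]
30.75901020417667 0.07281126501108688 [ 0.46704144 -0.17434825] [ 0.52961006 -0.13711052]
167.18715577136462 0.051933463119348815
```

The bottle is at (0.499, -0.155), yaw about -14.5°, from three edges that give -12.8 to -15.3. Now I'll descend, grip and lift a little.

step_arm([
  [[1,0.5,0,-5,0,0,0],[1,0,0,-5,0,0,0],[1,0,0,-5,0,0,0],[1,0,0,-3.5,0,0,0],[1,0,0,-2.1,0,0,0],[1,0,0,0,0,0,0],[-1,0,0,0,0,0,0],[-1,0,0,0,0,0,0],[-1,0,0,0,0,0,0],[-1,0,0,0,0,0,0],[-1,0,0,0,0,0,0]],
])

```text
clock: 2.78
tool_pos: [0.4988, -0.1573, 0.091]
orientation: [-89.9, -0.0, -70.0]
force: [1.3, -0.2, 1.9]
opening: 0.0515
```

step_arm([
  [[-1,0,0,3,0,0,0],[-1,0,0,5,0,0,0],[-1,0,1,4,0,0,4.5],[-1,0.8,5.6,0,0,0,6],[-1,0.8,5.6,0,0,0,6],[-1,0.8,5.6,0,0,0,6],[-1,0.8,5.6,0,0,0,6],[-1,0.8,5.6,0,0,0,6],[-1,0.8,5.6,0,0,0,6],[-1,0.7,5.6,0,0,0,2],[-1,0,0,0,0,0,0]],
])

```text
clock: 4.15
tool_pos: [0.5526, 0.2479, 0.2088]
orientation: [-90.1, 0.1, -27.3]
force: [-1.0, -0.0, -3.8]
opening: 0.0516
```

```bash
python3 - <<'E'
from h import *
import pickle
c=cam("wrist"); o=ctrl.get_obs(); im=ctrl.snapshot("wrist"); t=ctrl.snapshot("top"); cv2.imwrite("pics/w2.png",im); cv2.imwrite("pics/t2.png",t)
pickle.dump(c,open("w2.pkl","wb"))
print(o["tool_pos"],o["orientation"],o["opening"],o["force"])
a=cv2.resize(t[220:300,230:310],(320,320),interpolation=cv2.INTER_CUBIC)
b=cv2.resize(im,(427,320)); cv2.imwrite("pics/v2.png",np.hstack([im,np.vstack([cv2.resize(a,(160,160)),np.zeros((320,160,3),np.uint8)])]))
E
```

```text
[0.55257623 0.24787812 0.2088142 ] [-9.01048084e+01  7.78487053e-02 -2.72835119e+01] 0.05162485639862383 [-1.01767726 -0.03096361 -3.80321363]
```

View pics/w2.png

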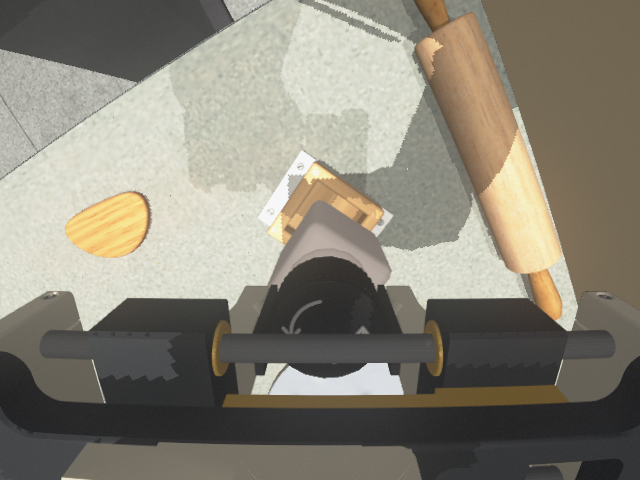

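The bottle is lifted and hangs over the holder, whose wood block runs from about (315,165) to (383,210). I'll zoom in to compare body and holder edges.

```bash
python3 - <<'E'
import cv2
im=cv2.imread("pics/w2.png"); cv2.imwrite("pics/w2c.png",cv2.resize(im[145:295,255:405],None,fx=4,fy=4,interpolation=cv2.INTER_CUBIC))
E
```

```text
(no output)
```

View pics/w2c.png

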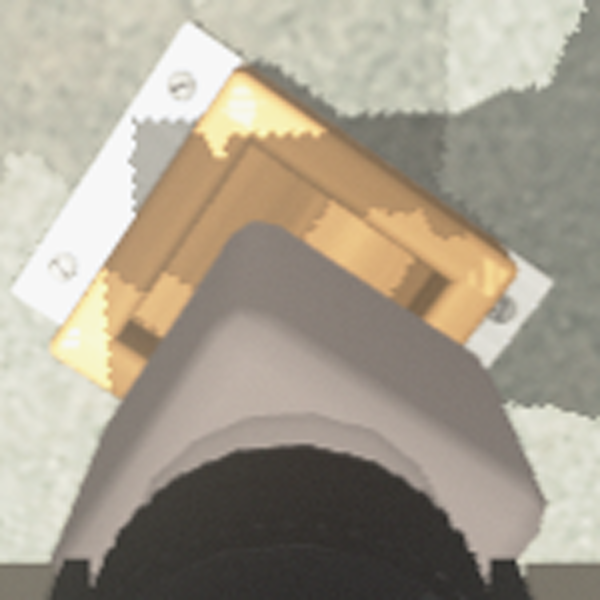

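```bash
python3 - <<'E'
from h import *
import pickle
c=pickle.load(open("w2.pkl","rb")); u=lambda x,y:(255+x/4-.4,145+y/4-.4)
def L(n,a,b,z):
    A,B=onz(c,u(*a),z)[:2],onz(c,u(*b),z)[:2]; d=B-A; th=np.degrees(np.arctan2(d[1],d[0]))
    print(n,round(th%90,1),np.linalg.norm(d).round(4),A.round(4),B.round(4)); return A,B
L("holderL",(230,77),(52,345),.032)
L("holderR",(248,70),(512,260),.032)
L("diag",(52,348),(518,268),.032)
L("wellL mouth",(250,140),(120,325),.032)
L("wellR mouth",(262,140),(450,278),.032)
L("botL low",(235,235),(115,425),.122)
L("botR low",(285,228),(470,348),.122)
L("botL top",(205,330),(75,530),.188)
L("botR top",(280,320),(530,480),.188)
E
```

```text
holderL 28.0 0.0834 [0.4959 0.2602] [0.5351 0.1865]
holderR 27.4 0.0823 [0.4964 0.2649] [0.5694 0.3028]
diag 72.8 0.1226 [0.5358 0.1861] [0.572  0.3033]
wellL mouth 27.1 0.0588 [0.5118 0.2573] [0.5385 0.205 ]
wellR mouth 26.5 0.0596 [0.5131 0.26  ] [0.5664 0.2866]
botL low 30.3 0.0445 [0.5168 0.2547] [0.5393 0.2163]
botR low 29.4 0.0422 [0.5199 0.2636] [0.5567 0.2843]
botL top 29.8 0.0361 [0.5162 0.2535] [0.5341 0.2221]
botR top 29.2 0.0432 [0.5197 0.2634] [0.5573 0.2845]
```

The holder centre is (0.554, 0.2447) at yaw 27.7°, matching the top view. The bottle is at about (0.553, 0.248) at yaw 29.6°. I'll correct for that and lower it.

step_arm([
  [[-1,0.1,-0.3,-3,0,0,-2],[-1,0,0,-3,0,0,0],[-1,0,0,-2,0,0,0],[-1,0,0,0,0,0,0]],
])

```text
clock: 4.75
tool_pos: [0.5528, 0.2394, 0.1289]
orientation: [-90.2, 0.1, -29.6]
force: [0.4, 0.7, -2.9]
opening: 0.0519
```

step_arm([
  [[-1,0,0,-0.8,0,0,0],[-1,0,0,-0.8,0,0,0],[-1,0,0,-0.4,0,0,0],[-1,0,0,0,0,0,0]],
])

```text
clock: 5.25
tool_pos: [0.554, 0.2416, 0.1104]
orientation: [-90.0, 0.0, -29.5]
force: [0.4, 0.3, -3.2]
opening: 0.0517
```

step_arm([
  [[-1,0,0,-0.5,0,0,0],[-1,0,0,-0.4,0,0,0],[-1,0,0,-0.2,0,0,0],[-1,0,0,0,0,0,0],[-1,0,0,0,0,0,0]],
])

```text
clock: 5.88
tool_pos: [0.5541, 0.2416, 0.0996]
orientation: [-90.0, 0.0, -29.5]
force: [1.2, 1.9, -3.7]
opening: 0.0516
```

```bash
python3 - <<'E'
from h import *
import pickle
c=cam("wrist"); o=ctrl.get_obs(); im=ctrl.snapshot("wrist"); cv2.imwrite("pics/w3.png",im)
pickle.dump(c,open("w3.pkl","wb"))
print(o["tool_pos"],o["orientation"],o["opening"],o["force"],o["moment"])
cv2.imwrite("pics/w3c.png",cv2.resize(im[130:300,230:430],None,fx=3.5,fy=3.5,interpolation=cv2.INTER_CUBIC))
E
```

```text
[0.55407783 0.24163787 0.0995987 ] [-8.99984627e+01  1.21370071e-03 -2.94910942e+01] 0.05162956935136707 [ 1.17281313  1.87736999 -3.72118987] [-0.04090751 -0.03114363  0.01724105]
```

View pics/w3c.png

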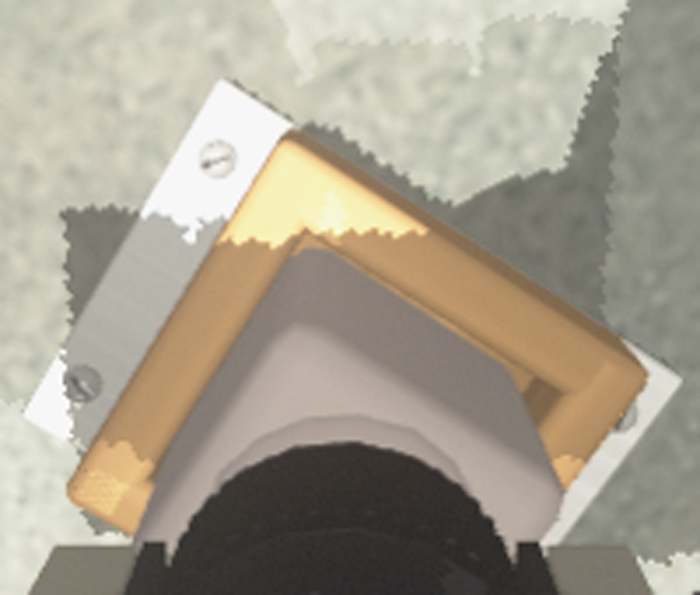

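The bottle sits in the well with a thin gap on its +y side and about 0.6 mm left to the floor. I'll centre it a little, then press and watch the force.

step_arm([
  [[-1,0,0.15,-0.1,0,0,0],[-1,0,0.1,-0.1,0,0,0],[-1,0,0,0,0,0,0],[-1,0,0,0,0,0,0]],
])

```text
clock: 6.42
tool_pos: [0.5545, 0.2439, 0.0985]
orientation: [-90.0, -0.1, -29.5]
force: [-0.7, -4.0, 4.6]
opening: 0.0521
```

step_arm([
  [[-1,0,0,-0.2,0,0,0],[-1,0,0,-0.2,0,0,0],[-1,0,0,0,0,0,0],[-1,0,0,0,0,0,0]],
])

```text
clock: 6.92
tool_pos: [0.5547, 0.2438, 0.0951]
orientation: [-90.0, -0.1, -29.5]
force: [-2.0, -4.3, 8.6]
opening: 0.0515
```

step_arm([
  [[-1,0,-0.1,-0.2,0,0,0],[-1,0,0,-0.1,0,0,0],[-1,0,0,0,0,0,0],[-1,0,0,0,0,0,0]],
])

```text
clock: 7.42
tool_pos: [0.555, 0.2433, 0.0933]
orientation: [-89.9, -0.1, -29.4]
force: [-6.0, -3.6, 17.8]
opening: 0.0521
```

The cap has bottomed at 17.8 N, above 12 N. Now I'll turn it.

step_arm([
  [[-1,0,0,0,0,0,6],[-1,0,0,0,0,0,7],[-1,0,0,0,0,0,7],[-1,0,0,0,0,0,0]],
])

```text
clock: 7.92
tool_pos: [0.5557, 0.2441, 0.0933]
orientation: [-89.8, -0.2, -9.3]
force: [-2.2, -0.5, 13.8]
opening: 0.0519
```

```bash
python3 - <<'E'
from h import *
o=ctrl.get_obs(); print(o["force"],o["moment"],o["opening"],o["tool_pos"],o["orientation"])
im=ctrl.snapshot("wrist"); cv2.imwrite("pics/w4.png",im)
cv2.imwrite("pics/w4c.png",cv2.resize(im[130:400,200:460],None,fx=2.2,fy=2.2,interpolation=cv2.INTER_CUBIC))
E
```

```text
[-2.19641155 -0.47223234 13.83044493] [-0.63344754  0.90935607  0.04484251] 0.051916385052262114 [0.55566872 0.24413565 0.0933021 ] [-89.84823679  -0.20780222  -9.32176126]
```

View pics/w4c.png

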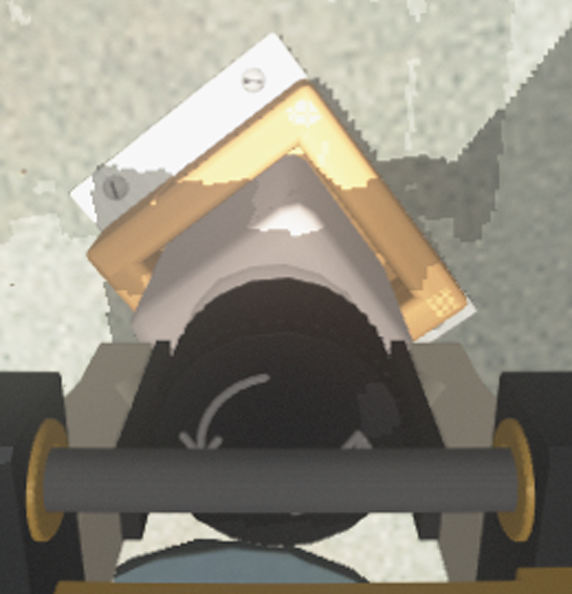

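The arrow on the cap keeps its place in the gripper, with its tip at (289,330) in both views. So the cap turned with the tool, and the bottle stayed square in the holder. I'll turn it the remaining 40°, to about 60°.

step_arm([
  [[-1,0,0,0,0,0,8],[-1,0,0,0,0,0,8],[-1,0,0,0,0,0,8],[-1,0,0,0,0,0,8],[-1,0,0,0,0,0,7],[-1,0,0,0,0,0,0],[-1,0,0,0,0,0,0]],
])

```text
clock: 8.85
tool_pos: [0.5561, 0.2444, 0.0933]
orientation: [-90.0, -0.3, 29.6]
force: [-0.8, -1.2, 12.4]
opening: 0.0516
```

step_arm([
  [[-1,0,0,0.5,0,0,0],[-1,0,0,0.5,0,0,0],[-1,0,0,0.5,0,0,0],[-1,0,0,0,0,0,0]],
])

```text
clock: 9.35
tool_pos: [0.554, 0.2432, 0.1056]
orientation: [-90.0, -0.0, 29.5]
force: [0.1, -0.1, -1.8]
opening: 0.0518
```

step_arm([
  [[-1,0,0,1,0,0,0],[-1,0,0,1,0,0,0],[-1,0,0,1,0,0,0],[-1,0,0,1.5,0,0,0],[-1,0,0,1.3,0,0,0],[-1,0,0,0,0,0,0],[-1,0,0,0,0,0,0],[-1,0,0,0,0,0,0]],
])

```text
clock: 10.35
tool_pos: [0.5538, 0.2429, 0.1629]
orientation: [-90.0, 0.1, 29.5]
force: [0.2, -0.1, -0.6]
opening: 0.0517
```

```bash
python3 - <<'E'
from h import *
o=ctrl.get_obs(); print(o["clock"],o["force"],o["moment"],o["opening"],o["tool_pos"],o["orientation"])
w=ctrl.snapshot("wrist"); s=ctrl.snapshot("scene")
S=cam("scene"); u,v=proj(S,(.554,.245,.08)).astype(int); print(u,v)
a=cv2.resize(s[max(v-50,0):v+50,u-50:u+50],(400,400),interpolation=cv2.INTER_CUBIC)
b=cv2.resize(w[130:400,190:460],(400,400)); cv2.imwrite("pics/f.png",np.hstack([a,b]))
E
```

```text
10.35 [ 0.18008669 -0.10911696 -0.61595761] [0.0978606  0.00147325 0.060746  ] 0.05168800069974577 [0.55376401 0.24290063 0.16293254] [-9.00045683e+01  5.97347119e-02  2.95047654e+01]
275 232
```

View pics/f.png

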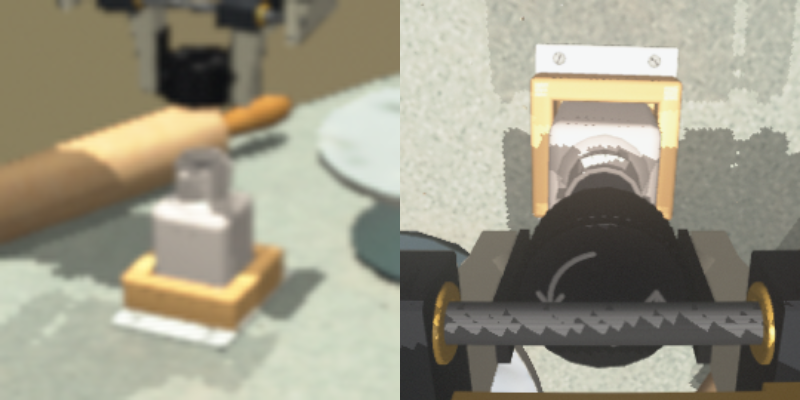

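The bottle stands square and home in the well with its neck open, and the cap is upright and clear above the mouth. I'll hand the job in.

```bash
python3 -c "
from plant import ctrl
print(ctrl.close_job())"
```

```text
the job is handed in; nothing more can be done
None
```

The job is done and handed in at about 10.4 s of robot time; the hand-in gave no verdict. I carried the bottle by its locked cap into the well and pressed the cap until it bottomed (17.8 N). I then turned it 59° anticlockwise and lifted it off.

**Last checks:**
- **Bottle:** the last pictures show it standing upright and home in the well, with its neck open.
- **Cap:** it is held upright in the gripper (opening 51.7 mm). By the tool height, its skirt edge is about 47 mm above the mouth.
- **Sideways offset:** the tool is about 2 mm from the measured centre of the well. I did not measure the cap or bottle position separately at the end.
- **Contact:** the wrist force had dropped to about 0.6 N, which fits the cap hanging free.
- **Bystanders:** the tool path kept clear of them and I saw no contact. I did not re-measure their positions.

**Disagreements on the way:**
- **Bottle angle:** readings differed by up to 2.5° between views. I corrected it over the holder.
- **Tool y:** it settled about 3 mm off what I expected before insertion. I nudged it back in the well, against side forces of up to about 7 N.

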